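# Open the sprung safety cap of a sample canister

## Task

Open the sample canister: push its sprung cap down by the bar until you feel it bottom, without forcing it, twist it anticlockwise until it is free of the catch, and lift it out. Then set the cap down gently, upright with its bar on top, in the middle of the round steel dish, and leave the other things on the bench alone.

Things in the scene. Friction and masses are not known exactly. Their poses are not given: they have to be found in the camera images.
- canister: Aluminium sample canister, fixed: bolted to the bench by its 120 x 120 x 6 mm plate; body 88 mm across, 76 mm high, then a steel neck 53 mm across up to 110 mm. Origin: centre of its underside, on the bench; z up, along the cap's axis. With the cap locked, the x axes of cap and canister are in line.
- mouth (a point): Centre of the canister's mouth, top of its neck, hidden under the cap. Here two hooks and a fragile catch hold the cap: more than 30 N between cap and canister (pushed on past the bottom, or turned or pulled before it is free) breaks it. A spring pushes the cap up: 3 N start it down, then 0.4 N more per mm. Side play is 2 mm, so let the cap centre itself.
- cap_mid (a point): Grey plastic cap, 64 mm across, 61 mm tall, 0.12 kg, loose but locked on the canister at first, this point then 129.5 mm above the bench. Point: on its axis, half-way up, 30.5 mm above the foot of its stem; z up, x along the bar. Flat top round the bar: 4.5 mm above this point. Below: a skirt 64 mm across down to 22.5 mm under it, and a 25 mm stem with two lugs along x.
- cap_bar (a point): Centre of the grip bar on the cap (46 mm long along its x, 14 mm wide along its y, 26 mm high), 17.5 mm above cap_mid. Held down past the catch, the cap turns anticlockwise seen from above (clockwise is blocked). It is free from 45 to 90 degrees of turn, 65 to 70 being safest, and the spring then raises it 10 mm above its locked height; 35 mm above that height it is out.
- cap_foot (a point): Foot of the cap's stem, on its axis, hidden in the neck; 40 mm over its two lugs. To turn, the lugs must go down below a catch tooth: this needs 2.5 to 11 mm of push, hidden and different at every start. The hard bottom comes 2 mm after the tooth (4.5 to 13 mm down); the spring alone never gives over 10 N, so a sudden rise to 12 to 15 N is the bottom.
- dish: Shallow round steel dish, loose, 0.3 kg, 132 mm across the rim, 16 mm high, flat floor 3 mm thick and 110 mm across. Origin: centre of its underside. The cap stands in it on the foot of its stem.
- bottle: Bystander: small amber glass bottle, 48 mm across, 90 mm tall, standing loose; origin under its centre.
- jar: Bystander: small white plastic jar, 52 mm across, 60 mm tall, standing loose; origin under its centre.
- weight: Bystander: brass calibration weight with a knob, 32 mm across, 48 mm tall, standing loose; origin under its centre.
Things that resemble listed ones, but are neither listed nor needed, are in the scene too. Of the things like the canister, leave any that is green or red; of the rest the smaller one is meant.

How it is judged:
By the outcome, as a careful person would: the job done as asked, in the order asked, and still so for the second after the job is handed in, with the robot touching nothing.
It also fails if it takes over 59 s, if anything falls off the work surface, if the arm or the gripper's body presses on something with over 40 N, if the wrist force passes 120 N, or if a joint passes its speed limit or range.

## Robot

A 6-joint arm with a two-finger parallel gripper is mounted at the origin on the work surface. World frame = base frame: x ahead of the robot, y to its left, z up, the work surface at z = 0. Lengths are in m, angles in degrees, forces in N, time in s.
With the tool pointing down it reaches from about 0.3 to 0.85 m from the base axis. Payload 4.2 kg.
Tool frame: the origin (TCP) lies at the very end of the fingers, on their centre line; the grasp point (between the pads) lies 19 mm behind it; z points along the fingers, x is the direction in which the jaws open and shut, and the axes are right-handed (so a half turn about z gives the same grasp; the last joint's range is limited). The gripper opens to 91 mm and grips with 3 to 60 N. Pads are 32 mm wide; open, the fingers measure 118 mm over their backs; the gripper's body (76 mm by 178 mm) begins 60 mm behind the grasp point.
Start: joints at [63.312, 18.312, 89.639, -0, 72.044, -1.146], TCP at [0.248, 0.519, 0.214] pointing down, gripper open.
Joint ranges: [-177.97, 177.97], [-48.28, 115.42], [12.27, 149.76], [-77.06, 257.06], [2.81, 150.46], [-146.56, 146.56]. Speed limits (degrees/s): [147.25, 147.25, 180, 180, 180, 180].

## Interface

Orientations are given as [roll, pitch, yaw] about the fixed x, y, z axes, in that order (R = Rz(yaw) Ry(pitch) Rx(roll)).
In Python, from cell import manip gives the robot as it stands.
- The arm moves only by the tool play_rows, never from a script. Its argument "motion" is one flat list of numbers, 7 for each row, row after row: the shift along the tool's x, y, z in m, then the turn, a rotation vector about the tool's x, y, z in degrees, then the finger opening in m, from 0 to 0.0912. In form: [x, y, z, rx, ry, rz, claw, x, y, z, rx, ry, rz, claw, ...]. A call has 1 to 20 rows; each row is the pose to reach, as a shift and turn from the pose measured when the call began, along the tool's axes at that moment; what a row does not reach only later rows make up. A row lasts 1/10 s, in which the tool goes at most 50 mm and 8.59 degrees, less where a joint would pass 70% of its speed; a pose out of reach is approached as far as the arm can. A call with a gripper value outside its range is refused whole. The fingers move at their own pace and stop on an object; "force" is the grip in N (left out, the last holds). Time passes only in rows, so rows that repeat a pose let the fingers close. It gives the time, the measured TCP pose, the force and the opening at its end, in the units of the state.
- manip.observe(): the state, without advancing time (a new reading comes with each control period).
- manip.capture(name): name is "side" or "top" or "wrist"; returns a dict with "color" (480x640x3 uint8, red, green, blue), "fx", "fy", "cx", "cy" (pixels), "k1" (the pictures are not rectified: a ray, as slopes to the right and down, at radius r is drawn at 1 + k1 r^2 times it, then the intrinsics apply), "R" (3x3) and "t" (3): a world point X has camera coordinates R X + t. Camera axes: x right, y down, z forward; pixel columns grow to the right and rows downward; lengths in m; the calibration is good to about 2 mm. A picture is of the moment at which its call begins. There is no depth.
- manip.job_done(): hands the job in, once; it reports no verdict.
The state is a dict: "time_s": time; "joint_positions": joint angles; "joint_velocities": joint speeds; "effort": joint torques, N m; "tool_pos": TCP position; "tcp_rot": TCP orientation; "contact_force": force on the tool from outside, world axes, zero at the start; "moment": the same for the moment, N m; "grip_width": opening from 0.0 (shut) to 1.0 (fully open).
Only numpy, scipy, OpenCV 4.12 (cv2) and the standard library are available. Lean on these libraries where they do the work, as an engineer would, in place of code of your own. Each camera call takes 0.05 s, during which the arm holds its last target.

## Working session

There is one attempt and no reset: what is moved stays moved. The work goes in short steps, Python scripts to look and compute and a tool call to move; the robot and the scene stay as the last step left them, time stands still between calls to the robot, and variables do not carry over. Pictures are saved under pics/ and viewed, and the job is handed in when it is done.

Besides the shell and the picture viewer there is one more tool, called after "Request:" as name(argument=value, ...), one argument or row to a line, values as JSON. play_rows: Moves the arm, as the interface text tells. Its arguments: {"type":"object","properties":{"motion":{"type":"array","items":{"type":"number"}},"force":{"type":"number"}},"required":["motion"]}

```bash
mkdir -p pics
python3 - <<'E'
from cell import manip
import cv2,pickle
print(manip.observe())
for n in ["side","top","wrist"]:
    c=manip.capture(n); cv2.imwrite(f"pics/{n}0.png",c["color"][:,:,::-1]); pickle.dump(c,open(f"{n}0.pkl","wb"))
    print(n,c["fx"],c["fy"],c["cx"],c["cy"],c["k1"],c["R"],c["t"])
E
```

```text
{'time_s': 0.0, 'joint_positions': array([ 6.33141552e+01,  1.83518575e+01,  8.97084151e+01,  8.77332054e-04,
        7.20440095e+01, -1.14639894e+00]), 'joint_velocities': array([-0.06141865,  0.017449  , -0.04024041, -0.07916356,  0.01904718,
        0.06685725]), 'effort': array([ 7.74840373e-04, -4.12462807e+01, -2.31967646e+01,  7.26640876e-02,
        4.57542110e-02, -1.58470480e-04]), 'tool_pos': array([0.24766495, 0.51834792, 0.21310451]), 'tcp_rot': array([-1.79997080e+02,  1.04244614e-01,  6.44602855e+01]), 'contact_force': array([-0.10326995,  0.64957209, -0.13229068]), 'moment': array([-0.03071789, -0.03751329,  0.02296622]), 'grip_width': 0.9967372529469559}
side 598.7914826497525 598.7914826497525 310.5534145012266 242.57019037666717 -0.11340150818938466 [[ 0.99824775 -0.05911709 -0.00256737]
 [-0.04488574 -0.72823929 -0.68385145]
 [ 0.03855765  0.68276841 -0.72961675]] [-0.52095399  0.11436403  1.29380919]
top 605.8118879823376 605.8118879823376 319.69816475864906 247.03920188023085 -0.0925965387620198 [[-2.47050853e-02 -9.99692887e-01 -1.94706973e-03]
 [-9.98525657e-01  2.47703133e-02 -4.83005569e-02]
 [ 4.83339527e-02  7.50929705e-04 -9.98830949e-01]] [0.0434874  0.51292369 1.37477335]
wrist 344.67082535702576 344.67082535702576 313.61342999262297 240.92486764497352 -0.04823250043139584 [[ 0.43070447  0.90249067 -0.00206202]
 [ 0.87377542 -0.41642644  0.25120813]
 [ 0.22585432 -0.10999821 -0.9679309 ]] [-0.57399414 -0.02970358  0.39100546]
```

View pics/side0.png

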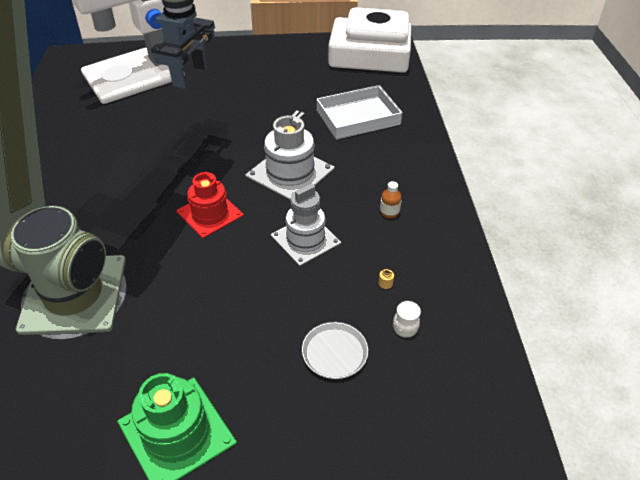

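View pics/top0.png

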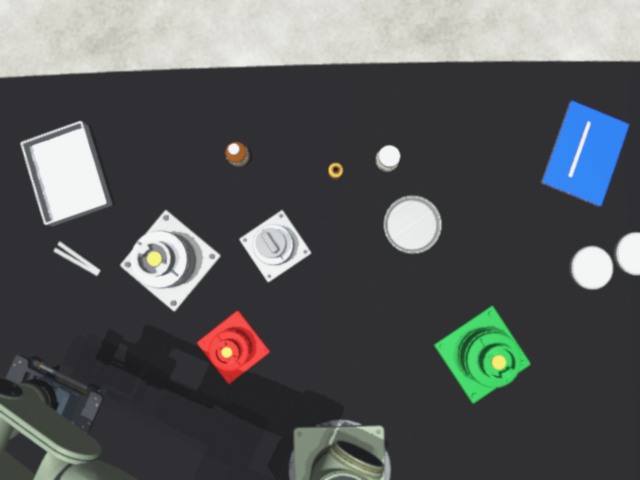

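View pics/wrist0.png

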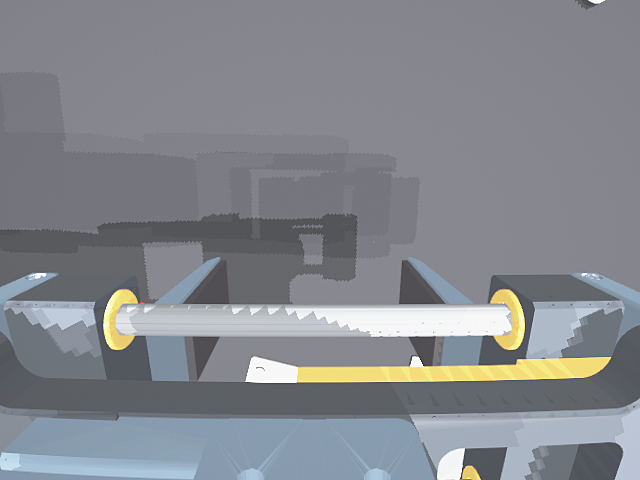

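The canister with the cap is at about (275,245) in the top view and (305,220) in the side view. The dish is at about (413,224) in the top view. I'll enlarge both.

```bash
cat > h.py <<'E'
import numpy as np,cv2,pickle
def und(c,u,v):
    x=(u-c["cx"])/c["fx"];y=(v-c["cy"])/c["fy"]
    K=np.eye(3);p=cv2.undistortPoints(np.array([[[x,y]]],float),K,np.array([c["k1"],0,0,0]),criteria=(3,50,1e-10)) if 0 else cv2.undistortPointsIter(np.array([[[x,y]]],float),K,np.array([c["k1"],0,0,0.]),None,None,(3,50,1e-10))
    return np.array([*p[0,0],1.])
def ray(c,u,v):
    R=np.array(c["R"]);return -R.T@np.array(c["t"]),R.T@und(c,u,v)
def atz(c,u,v,z):
    o,d=ray(c,u,v);return o+d*(z-o[2])/d[2]
def proj(c,X):
    p=np.array(c["R"])@X+np.array(c["t"]);p=p[:2]/p[2];p=p*(1+c["k1"]*(p@p));return p*c["fx"]+[c["cx"],c["cy"]]
def crop(c,name,x0,y0,w,h,s):
    im=np.ascontiguousarray(c["color"][y0:y0+h,x0:x0+w,::-1]);cv2.imwrite(f"pics/{name}.png",cv2.resize(im,None,fx=s,fy=s,interpolation=cv2.INTER_CUBIC))
E
python3 - <<'E'
from h import *
t=pickle.load(open("top0.pkl","rb"));s=pickle.load(open("side0.pkl","rb"))
crop(t,"ct",235,205,80,80,7);crop(s,"cs",265,180,80,80,7)
crop(t,"dt",373,184,80,80,7);crop(s,"ds",295,315,80,75,7)
E
```

```text
(no output)
```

View pics/ct.png

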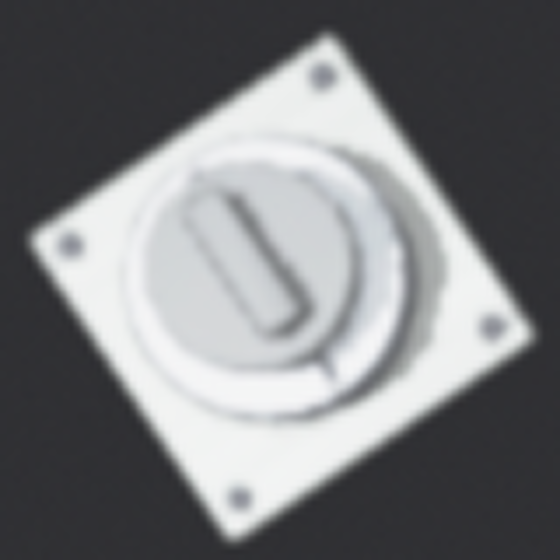

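View pics/cs.png

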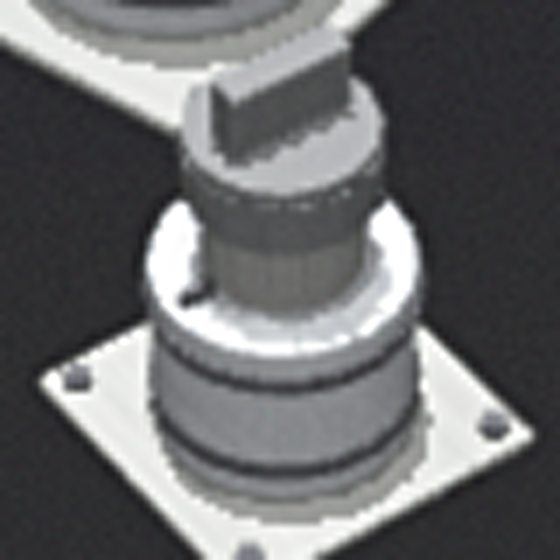

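View pics/dt.png

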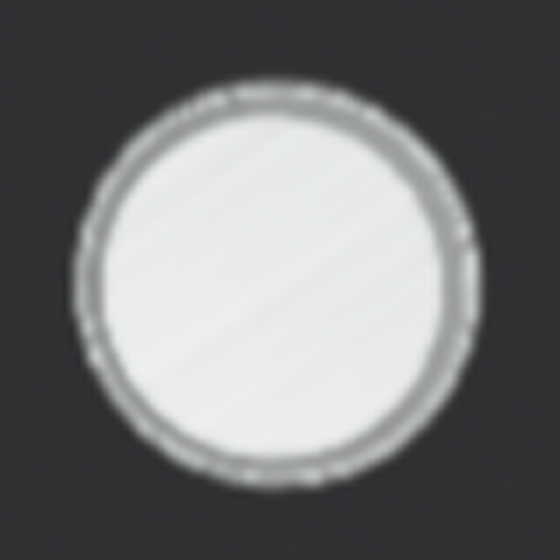

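View pics/ds.png

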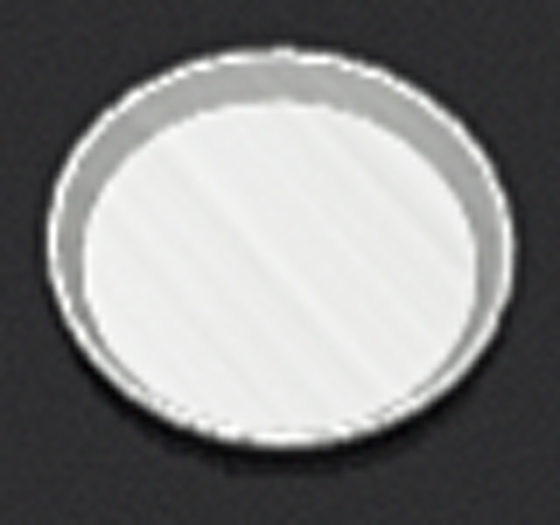

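Run:
```python
from h import *
t=pickle.load(open("top0.pkl","rb"));s=pickle.load(open("side0.pkl","rb"))
def f(c,p,x0,y0,z): return atz(c,(p[0]+.5)/7-.5+x0,(p[1]+.5)/7-.5+y0,z)
P=[f(t,p,235,205,.006) for p in [(331,33),(535,335),(232,543),(30,240)]]
print("plate",np.mean(P,0),[np.linalg.norm(P[i]-P[i-1]) for i in range(4)],[np.degrees(np.arctan2(*(P[i]-P[i-1])[1::-1])) for i in range(4)])
B=[f(t,p,235,205,.160) for p in [(183,218),(225,185),(303,308),(262,338)]]
print("bar",np.mean(B,0),[np.linalg.norm(B[i]-B[i-1]) for i in range(4)],[np.degrees(np.arctan2(*(B[i]-B[i-1])[1::-1])) for i in range(4)])
B=[f(s,p,265,180,.160) for p in [(213,85),(325,27),(350,42),(232,107)]]
print("barside",np.mean(B,0),[np.linalg.norm(B[i]-B[i-1]) for i in range(4)],[np.degrees(np.arctan2(*(B[i]-B[i-1])[1::-1])) for i in range(4)])
P=[f(s,p,265,180,.006) for p in [(38,382),(535,435)]];print("plate side",np.mean(P,0),np.linalg.norm(P[0]-P[1]))
# dish rim ellipse fit pts
D=[f(t,p,373,184,.016) for p in [(278,76),(483,283),(279,490),(72,283)]];print("dish",np.mean(D,0),np.linalg.norm(D[0]-D[2]),np.linalg.norm(D[1]-D[3]))
D=[f(t,p,373,184,.003) for p in [(272,114),(443,282),(275,458),(105,284)]];print("dishfloor",np.mean(D,0),np.linalg.norm(D[0]-D[2]),np.linalg.norm(D[1]-D[3]))
D=[f(s,p,295,315,.016) for p in [(283,47),(514,240),(283,447),(47,240)]];print("dishs",D,np.mean(D,0))
for n,c,uvs in [("bottle",t,(237,153)),("weight",t,(336,170)),("jar",t,(388,158)),("bigcan",t,(153,259)),("tray",t,(65,173))]: print(n,atz(c,*uvs,.06))
```

```text
plate [0.51997984 0.13398025 0.006     ] [np.float64(0.12037709133864438), np.float64(0.12034030003566304), np.float64(0.12059493991606292), np.float64(0.12008723721074692)] [np.float64(-56.79774013262653), np.float64(-147.36182909897786), np.float64(123.08090785777598), np.float64(32.53316568881058)]
bar [0.51953638 0.13358857 0.16      ] [np.float64(0.04218872344715059), np.float64(0.01563514646688109), np.float64(0.04277905914759083), np.float64(0.014845437579452975)] [np.float64(32.11811081895665), np.float64(-53.15426149770049), np.float64(-148.89081459019886), np.float64(124.83980597915186)]
barside [0.51742201 0.13375053 0.16      ] [np.float64(0.011656326659233352), np.float64(0.04350973410364054), np.float64(0.010461681188576911), np.float64(0.04674111580186431)] [np.float64(117.4059018387041), np.float64(34.57216609878629), np.float64(-45.74010181218263), np.float64(-143.89198002837412)]
plate side [0.5174734  0.13451072 0.006     ] 0.16821600811533666
dish [ 0.56137727 -0.18284282  0.016     ] 0.13608109807203958 0.1351984013206371
dishfloor [ 0.5619592  -0.18338459  0.003     ] 0.11411173839014849 0.11222307449864985
dishs [array([ 0.56536271, -0.11456623,  0.016     ]), array([ 0.6248347 , -0.18537401,  0.016     ]), array([ 0.55391807, -0.24771181,  0.016     ]), array([ 0.49305648, -0.17709232,  0.016     ])] [ 0.55929299 -0.18118609  0.016     ]
bottle [0.72672913 0.21052252 0.06      ]
weight [ 0.68245634 -0.00981822  0.06      ]
jar [ 0.70682166 -0.12670041  0.06      ]
bigcan [0.49409421 0.40239382 0.06      ]
tray [0.69395558 0.60414006 0.06      ]
```

```bash
cat >> h.py <<'E'
from scipy.spatial.transform import Rotation as Ro
def go(p,yaw,n=1):
    from cell import manip
    o=manip.observe();p0=np.array(o["tool_pos"]);R0=Ro.from_euler("xyz",o["tcp_rot"],degrees=True)
    R1=Ro.from_euler("xyz",[180,0,yaw],degrees=True)
    print("t",round(o["time_s"],2),"at",p0.round(4),np.round(o["tcp_rot"],2),"F",np.round(o["contact_force"],2),"M",np.round(o["moment"],2),"w",round(o["grip_width"]*.0912,4),"j",np.round(o["joint_positions"],1))
    print("d",R0.inv().apply(np.array(p)-p0).round(4),"rv",(R0.inv()*R1).as_rotvec(degrees=True).round(2))
E
python3 -c "
from h import *
go([.519,.134,.26],-57.1)"
```

```text
t 0.15 at [0.2478 0.5185 0.2133] [-1.800e+02  8.000e-02  6.446e+01] F [ 0.07 -0.67 -0.09] M [ 0.06 -0.01  0.03] w 0.0909 j [63.3 18.3 89.7 -0.  72.  -1.1]
d [-0.23    0.4105 -0.0464] rv [8.0000e-02 5.0000e-02 1.2156e+02]
```

Request:
play_rows(
  motion=[0,0,-0.045,0,0,8,0.04,-0.02,0.035,-0.046,0,0,16,0.04,-0.035,0.06,-0.046,0,0,24,0.04,-0.05,0.09,-0.046,0,0,32,0.04,-0.067,0.12,-0.046,0,0,40,0.04,-0.084,0.15,-0.046,0,0,48,0.04,-0.1,0.18,-0.046,0,0,56,0.04,-0.12,0.21,-0.046,0,0,64,0.04,-0.135,0.24,-0.046,0,0,72,0.04,-0.15,0.27,-0.046,0,0,80,0.04,-0.168,0.3,-0.046,0,0,88,0.04,-0.185,0.33,-0.046,0,0,96,0.04,-0.2,0.36,-0.046,0,0,104,0.04,-0.22,0.39,-0.046,0,0,112,0.04,-0.23,0.41,-0.046,0,0,118,0.04,-0.23,0.4105,-0.0464,0.08,0.05,121.5,0.04,-0.23,0.4105,-0.0464,0.08,0.05,121.5,0.04,-0.23,0.4105,-0.0464,0.08,0.05,121.5,0.04],
)

```text
time_s: 1.95
tool_pos: [0.5187, 0.1341, 0.2598]
tcp_rot: [180.0, 0.0, -57.0]
contact_force: [0.1, 1.1, 1.0]
grip_width: 0.438
```

Run:
```python
from h import *
from cell import manip
go([.519,.134,.26],-57.1)
for n in ["wrist","top"]:
    c=manip.capture(n); pickle.dump(c,open(f"{n}1.pkl","wb")); cv2.imwrite(f"pics/{n}1.png",c["color"][:,:,::-1])
c=pickle.load(open("wrist1.pkl","rb"))
print(proj(c,np.array([.519,.134,.16])),proj(c,np.array([.519,.134,.26])))
```

```text
t 1.95 at [0.5187 0.1341 0.2598] [ 1.7997e+02  2.0000e-02 -5.6960e+01] F [0.06 1.06 1.03] M [-0.03  0.15 -0.05] w 0.0399 j [13.3 13.3 90.1  0.  76.7 70.2]
d [ 0.0002 -0.0002 -0.0002] rv [0.03 0.02 0.14]
[312.92360884 241.12836382] [312.75720281 288.21515705]
```

View pics/wrist1.png

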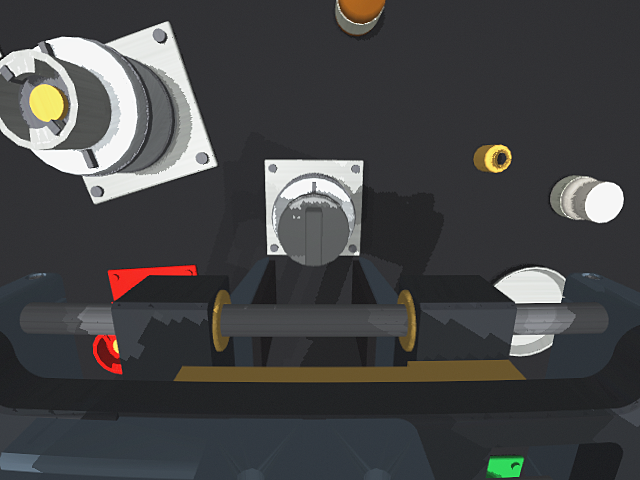

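Run:
```python
from h import *
c=pickle.load(open("wrist1.pkl","rb"))
a=np.radians(32.9)
im=np.ascontiguousarray(c["color"][150:280,250:380,::-1]);im=cv2.convertScaleAbs(im,alpha=1.8);im=cv2.resize(im,None,fx=4.6,fy=4.6,interpolation=cv2.INTER_CUBIC)
for z,L,W,col in [(.16,.023,.007,(0,0,255)),(.006,.06,.06,(0,255,0))]:
  q=[]
  for sx,sy in [(1,1),(1,-1),(-1,-1),(-1,1)]:
    p=proj(c,np.array([.519+sx*L*np.cos(a)-sy*W*np.sin(a),.134+sx*L*np.sin(a)+sy*W*np.cos(a),z]));q.append((p-[250,150]+.5)*4.6)
  cv2.polylines(im,[np.array(q).astype(int)],True,col,1)
cv2.imwrite("pics/w1c.png",im)
```

```text
(no output)
```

View pics/w1c.png

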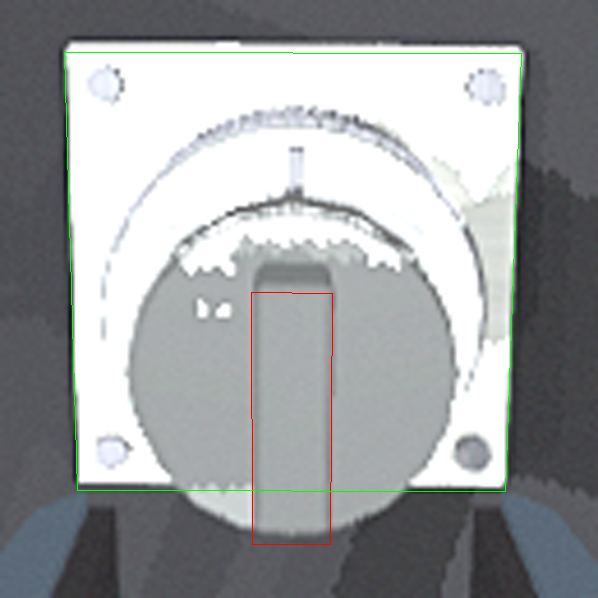

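Request:
play_rows(
  motion=[0,0,0.03,0,0,0,0.04,0,-0.0005,0.06,0,0,0.1,0.04,0.0002,-0.0007,0.085,0.03,0,0.1,0.04,0.0002,-0.0007,0.1,0.03,0,0.1,0.04,0.0002,-0.0007,0.11,0.03,0,0.1,0.04,0.0002,-0.0007,0.117,0.03,0,0.1,0.04,0.0002,-0.0007,0.121,0.03,0,0.1,0.04,0.0002,-0.0007,0.1228,0.03,0,0.1,0.04,0.0002,-0.0007,0.1228,0.03,0,0.1,0.04],
)

```text
time_s: 2.95
tool_pos: [0.5196, 0.1347, 0.1375]
tcp_rot: [-179.9, -0.0, -57.0]
contact_force: [1.3, -0.6, 0.1]
grip_width: 0.442
```

Run:
```python
from h import *
from cell import manip
go([.5194,.1343,.137],-57.1)
c=manip.capture("side"); pickle.dump(c,open("side2.pkl","wb"));crop(c,"s2",255,120,110,110,5.4)
c=manip.capture("wrist"); crop(c,"w2",190,150,260,200,3)
```

```text
t 2.95 at [0.5196 0.1347 0.1375] [-1.7994e+02 -1.0000e-02 -5.7040e+01] F [ 1.32 -0.6   0.13] M [-0.05  0.15 -0.04] w 0.0403 j [ 13.3  18.4 101.3   0.   60.2  70.3]
d [0.0003 0.0004 0.0005] rv [-0.06 -0.01  0.06]
```

View pics/s2.png

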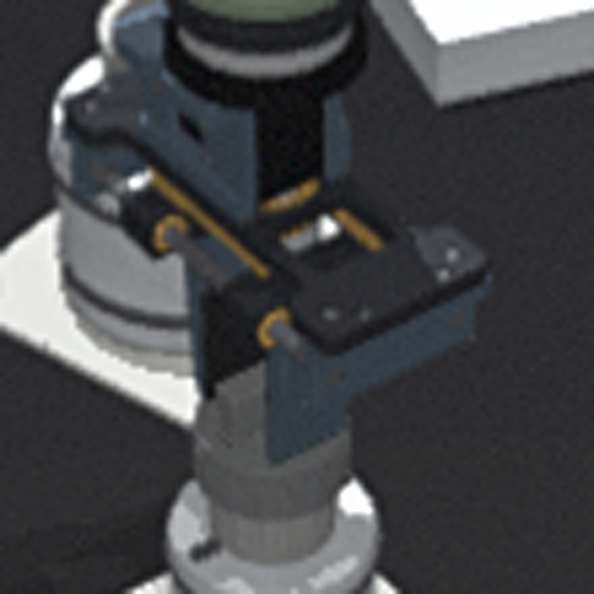

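View pics/w2.png

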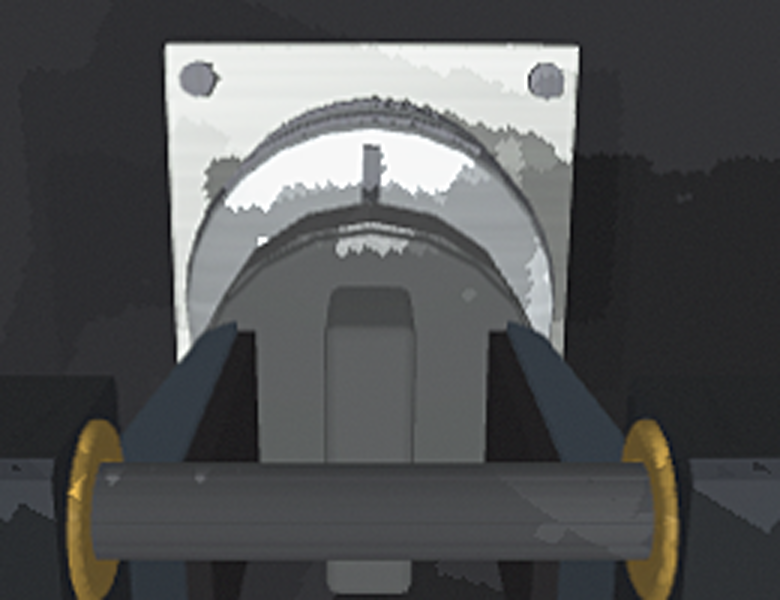

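Run:
```python
from h import *
from cell import manip
c=manip.capture("wrist")
tcp=np.array([.5196,.1347]);a=np.radians(32.9);b=np.array([np.cos(a),np.sin(a)]);n=np.array([-b[1],b[0]])
for nm,u,v,z in [("far end",370/3+190,325/3+150,.160),("near",370/3+190,593/3+150,.160),("farbase",370/3+190,287/3+150,.134),("fing L tip",237/3+190,322/3+150,.1375),("fing R tip",508/3+190,322/3+150,.1375),("barL",326/3+190,400/3+150,.16),("barR",413/3+190,400/3+150,.16)]:
    X=atz(c,u,v,z)[:2]-tcp; print(nm,(X@b*1e3).round(1),(X@n*1e3).round(1))
```

```text
far end 23.8 -0.5
near -21.9 -0.6
farbase 22.7 -0.5
fing L tip 17.3 22.6
fing R tip 17.4 -24.5
barL 11.7 6.2
barR 11.7 -7.2
```

Request:
play_rows(
  motion=[0.0002,0,0.0003,0,0,0,0.02,0.0002,0,0.0003,0,0,0,0.01,0.0002,0,0.0003,0,0,0,0.005,0.0002,0,0.0003,0,0,0,0.005,0.0002,0,0.0003,0,0,0,0.005,0.0002,0,0.0003,0,0,0,0.005],
  force=45,
)

```text
time_s: 3.7
tool_pos: [0.5197, 0.1347, 0.1375]
tcp_rot: [-179.9, 0.0, -57.1]
contact_force: [-0.2, 0.1, 1.4]
grip_width: 0.149
```

Run:
```python
from h import *
go([.5196,.1347,.137],-57.1)
```

```text
t 3.7 at [0.5197 0.1347 0.1375] [-1.7992e+02  1.0000e-02 -5.7050e+01] F [-0.23  0.06  1.36] M [ 0.2   0.29 -0.04] w 0.0136 j [ 13.3  18.4 101.3   0.   60.2  70.3]
d [-0.      0.0001  0.0005] rv [-0.08  0.01  0.05]
```

Request:
play_rows(
  motion=[0,0,0.001,0,0,0,0.005,0,0,0.002,0,0,0,0.005,0,0,0.003,0,0,0,0.005,0,0,0.004,0,0,0,0.005,0,0,0.004,0,0,0,0.005],
)

```text
time_s: 4.2
tool_pos: [0.5197, 0.1348, 0.1335]
tcp_rot: [-179.9, 0.0, -57.1]
contact_force: [-1.5, 0.5, 3.9]
grip_width: 0.152
```

Request:
play_rows(
  motion=[0,0,0.0005,0,0,0,0.005,0,0,0.0005,0,0,0,0.005],
)

```text
time_s: 4.4
tool_pos: [0.5197, 0.1347, 0.133]
tcp_rot: [-179.9, 0.0, -57.1]
contact_force: [-1.4, 0.1, 3.7]
grip_width: 0.151
```

Request:
play_rows(
  motion=[0,0,0.0005,0,0,0,0.005,0,0,0.0005,0,0,0,0.005],
)

```text
time_s: 4.6
tool_pos: [0.5197, 0.1348, 0.1326]
tcp_rot: [-179.9, 0.0, -57.1]
contact_force: [-1.0, -0.5, 5.1]
grip_width: 0.153
```

Request:
play_rows(
  motion=[0,0,0.0006,0,0,0,0.005,0,0,0.0006,0,0,0,0.005],
)

```text
time_s: 4.8
tool_pos: [0.5197, 0.1348, 0.1319]
tcp_rot: [-179.9, 0.0, -57.1]
contact_force: [-2.2, 0.5, 4.7]
grip_width: 0.155
```

Request:
play_rows(
  motion=[0,0,0.0006,0,0,0,0.005,0,0,0.0006,0,0,0,0.005],
)

```text
time_s: 5.0
tool_pos: [0.5197, 0.1348, 0.1313]
tcp_rot: [-179.9, 0.0, -57.1]
contact_force: [-1.4, -0.0, 4.9]
grip_width: 0.151
```

Request:
play_rows(
  motion=[0,0,0.0006,0,0,0,0.005,0,0,0.0006,0,0,0,0.005],
)

```text
time_s: 5.2
tool_pos: [0.5197, 0.1348, 0.1312]
tcp_rot: [-179.9, 0.0, -57.1]
contact_force: [-2.7, 0.1, 6.5]
grip_width: 0.149
```

Request:
play_rows(
  motion=[0,0,0.0006,0,0,0,0.005,0,0,0.0006,0,0,0,0.005],
)

```text
time_s: 5.4
tool_pos: [0.5197, 0.1348, 0.1311]
tcp_rot: [-179.9, -0.0, -57.1]
contact_force: [-2.6, 0.8, 8.4]
grip_width: 0.151
```

Request:
play_rows(
  motion=[0,0,0.0009,0,0,0,0.005,0,0,0.0009,0,0,0,0.005],
)

```text
time_s: 5.6
tool_pos: [0.5197, 0.1348, 0.1311]
tcp_rot: [-179.9, -0.0, -57.0]
contact_force: [-3.4, 0.2, 9.9]
grip_width: 0.152
```

Request:
play_rows(
  motion=[0,0,0.0013,0,0,0,0.005,0,0,0.0013,0,0,0,0.005],
)

```text
time_s: 5.8
tool_pos: [0.5197, 0.1348, 0.1311]
tcp_rot: [-179.8, -0.0, -57.0]
contact_force: [-3.9, 0.1, 12.0]
grip_width: 0.15
```

Request:
play_rows(
  motion=[0,0,-0.0003,0,0,0,0.005,0,0,-0.0007,0,0,0,0.005,0,0,-0.0007,0,0,0,0.005],
)

```text
time_s: 6.1
tool_pos: [0.5197, 0.1348, 0.1318]
tcp_rot: [-179.8, -0.0, -57.0]
contact_force: [-2.0, 0.1, 3.7]
grip_width: 0.149
```

Request:
play_rows(
  motion=[0,0,0,0,0,-3,0.005,0,0,0,0,0,-6,0.005,0,0,0,0,0,-9,0.005,0,0,0,0,0,-12,0.005,0,0,0,0,0,-12,0.005],
)

```text
time_s: 6.6
tool_pos: [0.5201, 0.1346, 0.1317]
tcp_rot: [-179.8, -0.1, -45.0]
contact_force: [-1.3, -0.9, 4.8]
grip_width: 0.154
```

Run:
```python
from h import *
go([.5196,.1347,.1318],10.5)
```

```text
t 6.6 at [0.5201 0.1346 0.1317] [-1.7982e+02 -1.0000e-01 -4.5050e+01] F [-1.25 -0.85  4.79] M [-0.13  0.28  0.07] w 0.014 j [ 13.3  18.7 101.9   0.   59.3  58.3]
d [-0.0004  0.0003 -0.0001] rv [ -0.12  -0.18 -55.55]
```

Request:
play_rows(
  motion=[-0.0003,0.0002,0,0,0,-5,0.005,-0.0003,0.0002,0,0,0,-10,0.005,-0.0003,0.0002,0,0,0,-15,0.005,-0.0003,0.0002,0,0,0,-20,0.005,-0.0003,0.0002,0,0,0,-25,0.005,-0.0003,0.0002,0,0,0,-25,0.005],
)

```text
time_s: 7.2
tool_pos: [0.5204, 0.1347, 0.1319]
tcp_rot: [-179.8, -0.2, -20.1]
contact_force: [0.4, -0.7, 4.6]
grip_width: 0.151
```

Run:
```python
from h import *
go([.5196,.1347,.1318],10.5)
```

```text
t 7.2 at [0.5204 0.1347 0.1319] [-179.84   -0.25  -20.11] F [ 0.38 -0.7   4.59] M [-0.12  0.03  0.  ] w 0.0138 j [ 13.3  18.7 101.9  -0.   59.2  33.4]
d [-0.0008  0.0003  0.0001] rv [ -0.09  -0.29 -30.61]
```

Request:
play_rows(
  motion=[0,0,0,0,0,-5,0.005,0,0,0,0,0,-10,0.005,0,0,0,0,0,-15,0.005,0,0,0,0,0,-20,0.005,0,0,0,0,-0.1,-25,0.005,0,0,0,0,-0.2,-30.5,0.005,0,0,0,0,-0.2,-30.5,0.005],
)

```text
time_s: 7.9
tool_pos: [0.521, 0.1349, 0.132]
tcp_rot: [-179.9, -0.2, 10.3]
contact_force: [0.3, -0.0, 4.6]
grip_width: 0.153
```

Run:
```python
from h import *
from cell import manip
go([.5196,.1347,.1318],10.5)
c=manip.capture("wrist"); crop(c,"w3",190,150,260,200,3)
```

```text
t 7.9 at [0.521  0.1349 0.132 ] [-179.93   -0.18   10.25] F [ 0.27 -0.01  4.6 ] M [ 0.03 -0.09  0.06] w 0.0139 j [1.330e+01 1.880e+01 1.017e+02 1.000e-01 5.940e+01 3.000e+00]
d [-0.0015 -0.0001  0.0002] rv [-0.07 -0.18 -0.25]
```

View pics/w3.png

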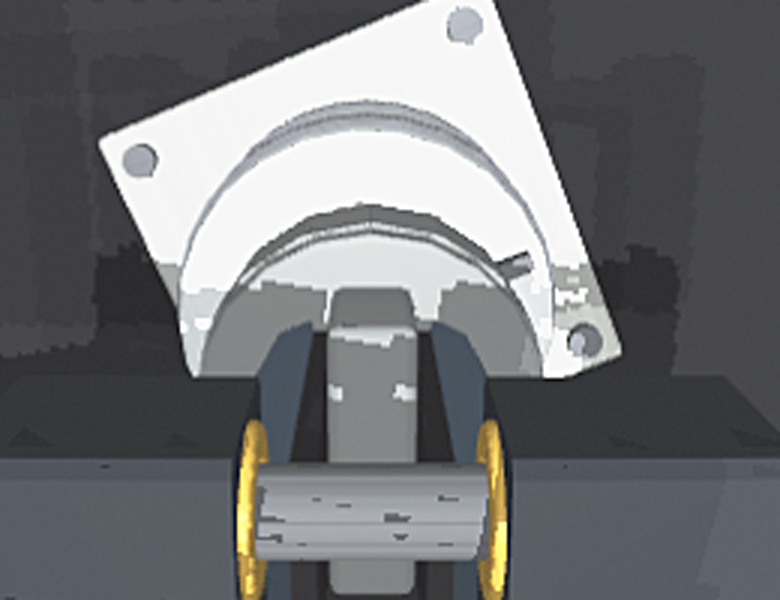

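The cap turned about 67° with the bar and the forces stayed low. Next I'll lift it.

Request:
play_rows(
  motion=[0,0,-0.002,0,0,0,0.005,-0.0003,0,-0.004,0,0,0,0.005,-0.0005,0,-0.006,0,0,0,0.005,-0.0005,0,-0.008,0,0,0,0.005,-0.0005,0,-0.01,0,0,0,0.005,-0.0005,0,-0.01,0,0,0,0.005],
)

```text
time_s: 8.55
tool_pos: [0.5204, 0.1347, 0.142]
tcp_rot: [-179.9, -0.2, 10.2]
contact_force: [0.4, 1.9, 0.9]
grip_width: 0.153
```

Request:
play_rows(
  motion=[0,0,-0.003,0,0,0,0.005,0,0,-0.006,0,0,0,0.005,0,0,-0.009,0,0,0,0.005,0,0,-0.012,0,0,0,0.005,0,0,-0.012,0,0,0,0.005],
)

```text
time_s: 9.05
tool_pos: [0.5204, 0.1346, 0.1543]
tcp_rot: [-179.9, -0.2, 10.2]
contact_force: [-0.1, -0.0, -2.0]
grip_width: 0.15
```

Request:
play_rows(
  motion=[0,0,-0.004,0,0,0,0.005,0,0,-0.008,0,0,0,0.005,0,0,-0.012,0,0,0,0.005,0,0,-0.017,0,0,0,0.005,0,0,-0.025,0,0,0,0.005,0,0,-0.04,0,0,0,0.005,0,0,-0.06,0,0,0,0.005,0,0,-0.08,0,0,0,0.005,0,0,-0.095,0,0,0,0.005,0,0,-0.1,0,0,0,0.005,0,0,-0.1,0,0,0,0.005],
)

```text
time_s: 10.15
tool_pos: [0.5204, 0.1346, 0.2551]
tcp_rot: [-179.9, -0.3, 10.2]
contact_force: [0.1, -0.5, -1.7]
grip_width: 0.15
```

Run:
```python
from h import *
from cell import manip
go([.5605,-.182,.25],10.2)
c=manip.capture("side"); cv2.imwrite("pics/side4.png",c["color"][:,:,::-1])
```

```text
t 10.15 at [0.5204 0.1346 0.2551] [-179.93   -0.28   10.17] F [ 0.1  -0.54 -1.73] M [-0.03  0.02  0.05] w 0.0137 j [13.2 13.4 90.6  0.1 75.7  3.1]
d [-0.0165  0.3187  0.0047] rv [-0.07 -0.28 -0.03]
```

View pics/side4.png

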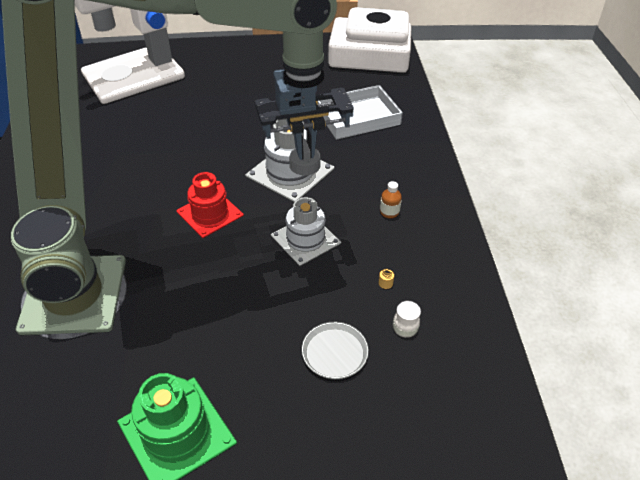

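Request:
play_rows(
  motion=[-0.001,0.01,0,0,0,0,0.005,-0.002,0.03,0,0,0,0,0.005,-0.003,0.06,0,0,0,0,0.005,-0.005,0.09,0,0,0,0,0.005,-0.006,0.12,0,0,0,0,0.005,-0.008,0.15,0,0,0,0,0.005,-0.009,0.18,0,0,0,0,0.005,-0.011,0.21,0,0,0,0,0.005,-0.012,0.24,0,0,0,0,0.005,-0.014,0.27,0.005,0,0,0,0.005,-0.0155,0.295,0.005,0,-0.1,0,0.005,-0.0165,0.312,0.005,-0.05,-0.2,0,0.005,-0.0165,0.3187,0.005,-0.07,-0.28,0,0.005,-0.0165,0.3187,0.005,-0.07,-0.28,0,0.005,-0.0165,0.3187,0.005,-0.07,-0.28,0,0.005],
)

```text
time_s: 11.7
tool_pos: [0.5598, -0.1813, 0.2487]
tcp_rot: [-180.0, 0.1, 10.2]
contact_force: [-0.0, 0.6, -1.7]
grip_width: 0.152
```

Run:
```python
from h import *
from cell import manip
go([.5605,-.182,.055],10.2)
```

```text
t 11.7 at [ 0.5598 -0.1813  0.2487] [-1.7996e+02  1.2000e-01  1.0200e+01] F [-0.    0.59 -1.75] M [-0.1   0.   -0.02] w 0.0139 j [-19.   18.5  84.3  -0.   77.3 -29.2]
d [0.0009 0.0009 0.1937] rv [-0.04  0.12  0.  ]
```

Descend to 15 mm above the set-down height and check the centring.

Request:
play_rows(
  motion=[0,0,0.02,0,0,0,0.005,0.0005,0.0005,0.05,0,0.1,0,0.005,0.0009,0.0009,0.08,0,0.1,0,0.005,0.0009,0.0009,0.11,0,0.1,0,0.005,0.0009,0.0009,0.14,0,0.1,0,0.005,0.0009,0.0009,0.165,0,0.1,0,0.005,0.0009,0.0009,0.183,0,0.1,0,0.005,0.0009,0.0009,0.193,0,0.1,0,0.005,0.0009,0.0009,0.1937,0,0.1,0,0.005,0.0009,0.0009,0.1937,0,0.1,0,0.005],
)

```text
time_s: 12.7
tool_pos: [0.5611, -0.1817, 0.0558]
tcp_rot: [-180.0, -0.0, 10.2]
contact_force: [-0.2, -0.4, -0.7]
grip_width: 0.152
```

Run:
```python
from h import *
from cell import manip
go([.5605,-.182,.0425],10.2)
c=manip.capture("side"); crop(c,"s5",265,270,140,110,5.4);pickle.dump(c,open("side5.pkl","wb"))
c=manip.capture("wrist"); cv2.imwrite("pics/w5.png",c["color"][:,:,::-1])
c=manip.capture("top"); crop(c,"t5",363,174,100,100,6)
```

```text
t 12.7 at [ 0.5611 -0.1817  0.0558] [-1.7999e+02 -5.0000e-02  1.0240e+01] F [-0.2  -0.42 -0.73] M [-0.09  0.01  0.04] w 0.0138 j [-19.1  27.5  99.9   0.   52.5 -29.3]
d [-0.0006  0.0002  0.0133] rv [-0.01 -0.05  0.04]
```

View pics/s5.png

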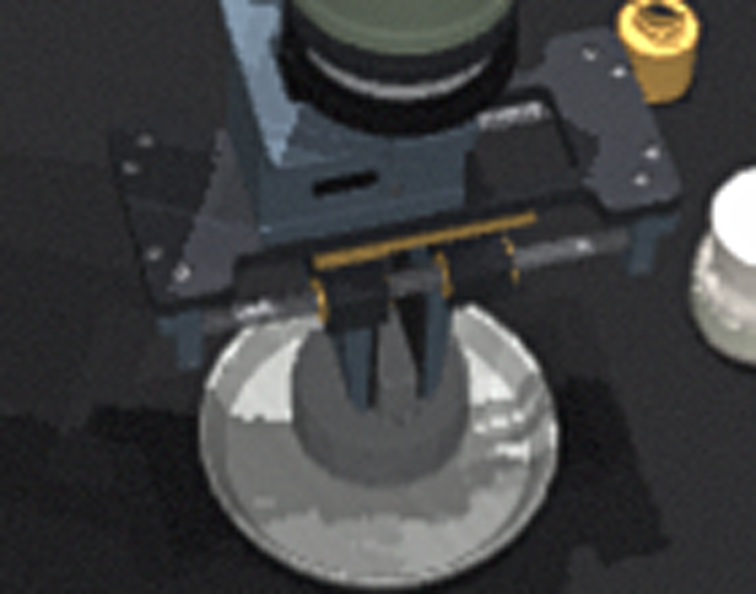

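View pics/w5.png

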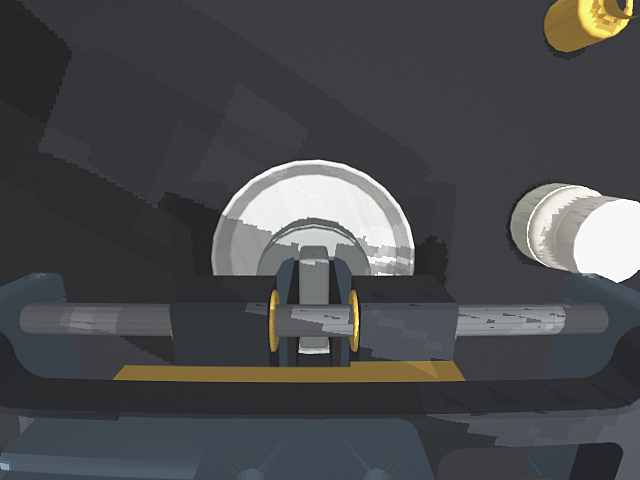

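View pics/t5.png

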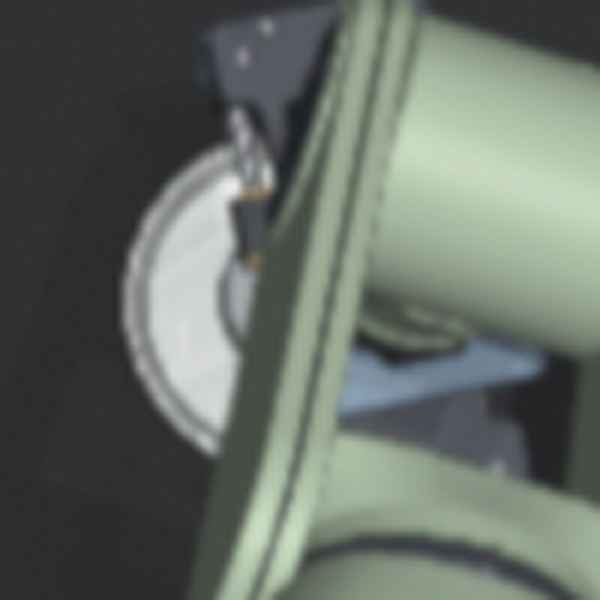

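Run:
```python
from h import *
c=pickle.load(open("side5.pkl","rb"))
f=lambda x,y,z:atz(c,(x+.5)/5.4-.5+265,(y+.5)/5.4-.5+270,z).round(4)
print("skirt near",f(380,487,.0253),"L",f(292,380,.045),"R",f(468,380,.045),"rim near",f(380,587,.016),f(200,430,.016),f(558,430,.016))
for X in ([.5611,-.1817,.0253],): 
  b=[proj(c,np.array(X)+[.032*np.cos(a),.032*np.sin(a),0]) for a in np.linspace(0,6.28,90)];print((max(p[1] for p in b)-270+.5)*5.4, [(g(p[0] for p in b)-265+.5)*5.4 for g in (min,max)])
```

```text
skirt near [ 0.5566 -0.2121  0.0253] L [ 0.5273 -0.1776  0.045 ] R [ 0.5905 -0.1816  0.045 ] rim near [ 0.5539 -0.2474  0.016 ] [ 0.4937 -0.178   0.016 ] [ 0.6246 -0.1862  0.016 ]
490.8243511801881 [np.float64(297.7360983630357), np.float64(473.4604606218353)]
```

Request:
play_rows(
  motion=[0,0.0006,0.003,0,0,0,0.005,0,0.0007,0.006,0,0,0,0.005,0,0.0007,0.009,0,0,0,0.005,0,0.0007,0.011,0,0,0,0.005,0,0.0007,0.012,0,0,0,0.005,0,0.0007,0.0125,0,0,0,0.005,0,0.0007,0.0125,0,0,0,0.005],
)

```text
time_s: 13.55
tool_pos: [0.5614, -0.1828, 0.0437]
tcp_rot: [180.0, -0.1, 10.2]
contact_force: [0.4, -0.3, -2.1]
grip_width: 0.152
```

Request:
play_rows(
  motion=[0,0,0.0005,0,0,0,0.005,0,0,0.0005,0,0,0,0.005,0,0,0.0005,0,0,0,0.005],
)

```text
time_s: 13.85
tool_pos: [0.5614, -0.1828, 0.0432]
tcp_rot: [180.0, -0.1, 10.2]
contact_force: [-0.0, 0.4, -1.7]
grip_width: 0.15
```

Request:
play_rows(
  motion=[0,0,0.0006,0,0,0,0.005,0,0,0.0006,0,0,0,0.005,0,0,0.0006,0,0,0,0.005],
)

```text
time_s: 14.15
tool_pos: [0.5614, -0.1828, 0.0426]
tcp_rot: [180.0, -0.1, 10.2]
contact_force: [0.5, 0.4, -0.4]
grip_width: 0.15
```

Request:
play_rows(
  motion=[0,0,0.0006,0,0,0,0.005,0,0,0.0006,0,0,0,0.005,0,0,0.0006,0,0,0,0.005],
)

```text
time_s: 14.45
tool_pos: [0.5614, -0.1828, 0.042]
tcp_rot: [180.0, -0.1, 10.2]
contact_force: [-0.3, -0.2, -1.3]
grip_width: 0.152
```

Request:
play_rows(
  motion=[0,0,0.0005,0,0,0,0.005,0,0,0.0005,0,0,0,0.005,0,0,0.0005,0,0,0,0.005],
)

```text
time_s: 14.75
tool_pos: [0.5615, -0.1828, 0.0415]
tcp_rot: [180.0, -0.1, 10.2]
contact_force: [-0.2, -0.4, -2.0]
grip_width: 0.155
```

Request:
play_rows(
  motion=[0,0,0.0005,0,0,0,0.005,0,0,0.0005,0,0,0,0.005,0,0,0.0005,0,0,0,0.005],
)

```text
time_s: 15.05
tool_pos: [0.5615, -0.1829, 0.0415]
tcp_rot: [180.0, -0.1, 10.2]
contact_force: [-1.5, -0.3, 3.5]
grip_width: 0.152
```

Contact came at 0.0415, as expected. I'll release it now.

Request:
play_rows(
  motion=[0,0,0,0,0,0,0.005,0,0,0,0,0,0,0.016,0,0,0,0,0,0,0.02,0,0,0,0,0,0,0.03,0,0,0,0,0,0,0.04,0,0,0,0,0,0,0.04,0,0,0,0,0,0,0.04],
  force=10,
)

```text
time_s: 15.75
tool_pos: [0.5615, -0.1829, 0.0415]
tcp_rot: [180.0, -0.1, 10.2]
contact_force: [0.1, -0.3, -0.2]
grip_width: 0.438
```

Request:
play_rows(
  motion=[0,0,-0.005,0,0,0,0.04,0,0,-0.015,0,0,0,0.04,0,0,-0.03,0,0,0,0.04,0,0,-0.05,0,0,0,0.04,0,0,-0.08,0,0,0,0.04,0,0,-0.11,0,0,0,0.04,0,0,-0.15,0,0,0,0.04,0,-0.04,-0.18,0,0,0,0.04,0,-0.08,-0.19,0,0,0,0.04,0,-0.12,-0.19,0,0,0,0.04,0,-0.16,-0.19,0,0,0,0.04,0,-0.18,-0.19,0,0,0,0.04,0,-0.18,-0.19,0,0,0,0.04],
)

```text
time_s: 17.05
tool_pos: [0.5287, -0.0034, 0.2326]
tcp_rot: [180.0, -0.2, 10.4]
contact_force: [-0.2, -0.0, 0.4]
grip_width: 0.439
```

Run:
```python
from h import *
from cell import manip
go([.5605,-.182,.0425],10.2)
c=manip.capture("side"); cv2.imwrite("pics/side6.png",c["color"][:,:,::-1]);crop(c,"s6",285,300,100,100,6);pickle.dump(c,open("side6.pkl","wb"))
c=manip.capture("top"); crop(c,"t6",363,174,100,100,6);pickle.dump(c,open("top6.pkl","wb"));cv2.imwrite("pics/top6.png",c["color"][:,:,::-1])
```

```text
t 17.05 at [ 0.5287 -0.0034  0.2326] [179.98  -0.2   10.41] F [-0.25 -0.01  0.38] M [-0.12  0.07 -0.02] w 0.0401 j [ -1.6  13.4  93.9   0.   72.5 -12.1]
d [-0.0016  0.1814  0.1901] rv [ 0.02 -0.2   0.21]
```

View pics/side6.png

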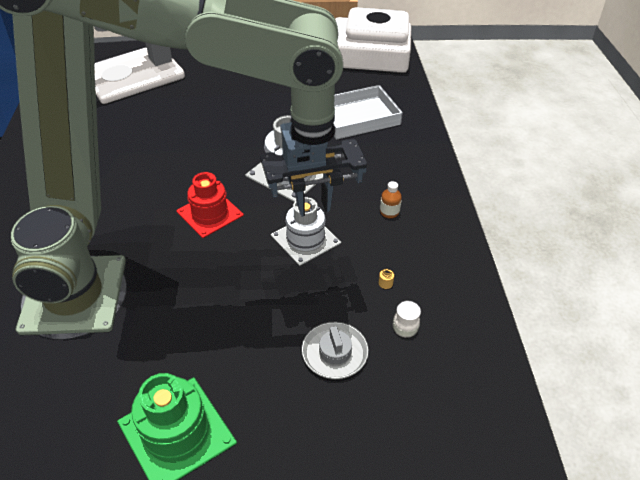

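View pics/s6.png

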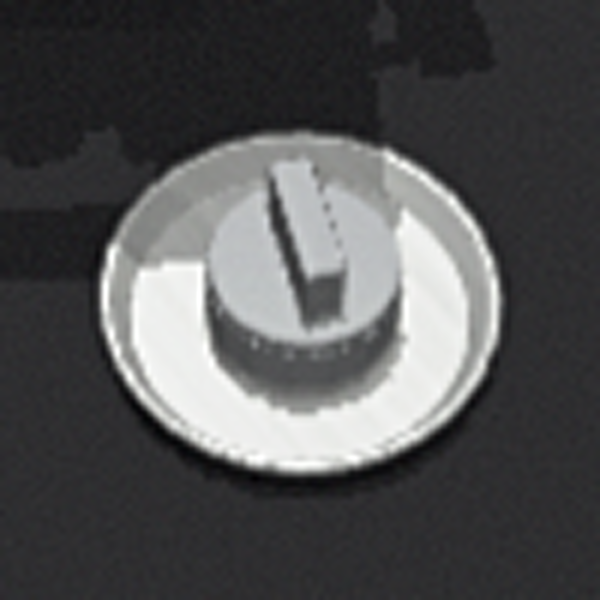

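View pics/t6.png

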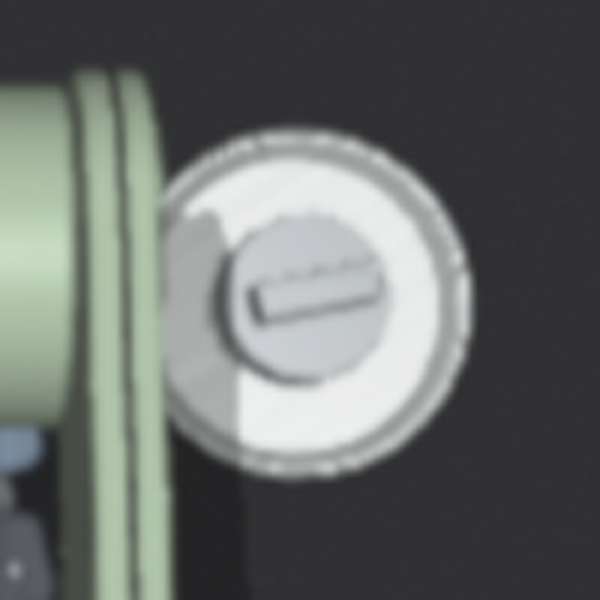

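Run:
```python
from h import *
from cell import manip
t=pickle.load(open("top6.pkl","rb"));s=pickle.load(open("side6.pkl","rb"))
f=lambda c,x,y,a,b,z:atz(c,(x+.5)/6-.5+a,(y+.5)/6-.5+b,z).round(4)
print("top cap",f(t,310,297,363,174,.038),"dish y-ends",f(t,300,127,363,174,.016),f(t,300,479,363,174,.016),"R",f(t,474,302,363,174,.016))
print("side cap L,R",f(s,206,260,285,300,.038),f(s,402,260,285,300,.038),"T/B",f(s,303,348,285,300,.038),"dish",f(s,98,302,285,300,.016),f(s,502,302,285,300,.016),f(s,300,131,285,300,.016),f(s,300,474,285,300,.016))
manip.job_done()
```

```text
top cap [ 0.5614 -0.1839  0.038 ] dish y-ends [ 0.6287 -0.1857  0.016 ] [ 0.4938 -0.1812  0.016 ] R [ 0.5599 -0.2503  0.016 ]
side cap L,R [ 0.5277 -0.1798  0.038 ] [ 0.5912 -0.1838  0.038 ] T/B [ 0.5562 -0.2151  0.038 ] dish [ 0.4922 -0.1795  0.016 ] [ 0.625  -0.1879  0.016 ] [ 0.5645 -0.1148  0.016 ] [ 0.5531 -0.248   0.016 ]
the job is handed in; nothing more can be done
```

The cap is off the canister and standing upright, bar on top, in the middle of the steel dish. I handed the job in at about 17 s of the 59 s allowed.

- **Push:** I gripped the bar and pushed down until the cap stopped moving about 6.4 mm down, where the force rose to 12 N. I then backed off 0.7 mm before turning.
- **Twist and lift:** I turned it about 67° anticlockwise. The side force stayed under about 2 N, and the push under 5 N. It came out of the canister with no sign of catching.
- **Placing:** The cap touched the dish floor at the expected height with about 3.5 N. I then released it and drew the gripper clear.

**Last checks:**
- The cap is within about 1–2 mm of the dish centre in both the top and side pictures.
- In the last side view, the bottle, jar, weight and other canisters stand where they were.
- The side and top cameras differed by up to 2 mm in absolute position, which is within the stated calibration.
- During the twist and lift the arm's measured position drifted about 1 mm, without any build-up of force.

No check failed.

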